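# Hang a lacquered jig head to cure and bring the lamp over it

### The job

Set the freshly lacquered jig head to cure: pick its aluminium hanger up from the wooden rest and hang it by its eye on the yellow peg of the curing stand, so that it hangs down freely. Then slide the lamp along the track on top of the stand until it is centred on the yellow peg. Leave the other things on the bench where they are.

Things in the scene. Friction and masses are not known exactly. Their poses are not given: they have to be found in the camera images.
- hanger: loose flat aluminium hanger bar, brown jig head at one end, round eye at the other. Origin: middle of its underside; x along the bar to the eye, z normal to the flat. Bar 22 wide (y), 8 thick, x -50 to +26; eye at x +36, outer dia 28, hole dia 16; jig head x -48 to -83, dia 24, centred at mid thickness. 0.1 kg. Lies flat on the rest, underside 28 above the bench
- eye (a point): centre of the hanger's eye, at mid thickness; its z axis is the hole's axis, x as the hanger's x
- bar_grip (a point): point on the bar, mid thickness, 44 mm from the eye's centre, near the centre of mass: a good place to grip across the 22 mm width
- rest: fixed dark wooden block 100 (x) x 60 (y) x 20 high, with two cork ribs 8 high across it (at x = -41 and +33, 8 wide), on which the hanger lies about along the block's x; origin: centre of its underside
- stand: fixed open frame: posts at y -175 and +175, feet 130 (x) x 36; peg bar 16 x 350 x 22 centred 165 above the bench; track 28 (x) x 390 (y), top 276 above the bench. Origin: centre of underside; x away from the robot, y along the track. Three pegs on the robot's side, at y -50, +25, +100 in any order: yellow, bare steel, steel with a cured green jig head fixed on it
- peg_yellow: the yellow peg, fixed on the stand: origin at its root on the front face of the peg bar, 165 above the bench, axes as the stand's. A round rod 7 in diameter, 55 long, rising towards the robot (-x) at 45 degrees
- peg_tip (a point): the free end of the yellow peg (axes as the stand's)
- peg_seat (a point): point on the yellow peg's axis 12 mm from its root; the hung eye comes to rest about here
- lamp (a joint): lamp carriage on the track, value 0 to 0.30 m, grows towards the stand's +y; 0 is 150 mm to the -y side of the stand's middle. It is parked near 0. Slides with about 1.5 N and stays where it is left
- lamp_grip (a point): top centre of the lamp carriage's orange grip fin, 24 (x) x 20 (y) x 40 high, which stands above the white carriage; 330 above the bench; axes as the stand's
- lamp_mark (a point): centre of the black lamp head's underside, 36 diameter, 45 mm in front (-x) of the track's middle, 260 above the bench; axes as the stand's
- spool_red: red thread spool, 34 dia x 44 high (leave alone); origin at the middle of its underside
- spool_blue: blue thread spool, 34 dia x 44 high (leave alone); origin at the middle of its underside
- lacquer: amber lacquer jar, 40 dia x 65 high (leave alone); origin at the middle of its underside
- cement: small green glass bottle, 32 dia x 60 high (leave alone); origin at the middle of its underside
- brush: flat brush with a wooden handle lying on the bench, about 200 long (leave alone); origin at the middle of its underside
- driver: screwdriver with a wooden handle lying on the bench, 160 long (leave alone); origin at the middle of its underside
- beads: small white open bead box, 60 x 80 x 22 (leave alone); origin at the middle of its underside
There are look-alikes about, which are no part of the job. What is shaped like the hanger but pink is not meant.

How it is judged:
On the way, in this order (a step that is already met when the one before it is completed fails the run):
1. the hanger hangs by its eye on the yellow peg, let go (distance between eye and peg_seat below 0.022 m and x of eye in the frame of peg_yellow between -0.036 and 0 m and y of eye in the frame of peg_yellow between -0.007 and 0.007 m and angle between hanger's own x axis and vertical below 0.4 rad and contact force between hanger and peg_yellow above 0.15 N and contact force between hanger and the fingers below 0.1 N), for 0.2 s.
2. then the lamp is centred on the yellow peg (y of lamp_mark in the frame of peg_yellow between -0.01 and 0.01 m), for 0.2 s.
At the end, for the whole second after the job is handed in: The hanger hangs by its eye on the yellow peg: eye within 22 mm of the seat point, 0-36 mm in front of the peg bar, within 7 mm sideways; long axis within 0.4 rad of vertical, eye up; borne by the peg, let go, still. Lamp head within 10 mm of the peg along the track, at rest (all of step 1 and all of step 2 and linear speed of hanger below 0.03 m/s and velocity of joint lamp between -0.01 and 0.01 m/s); the robot touches nothing.
It fails at once if another thing on the bench is pushed more than 30 mm (distance of any of spool_red, spool_blue, lacquer, cement, brush, driver, beads from where it was at the start of the episode above 0.03 m).
It also fails if it takes over 67 s, if anything falls off the work surface, if the arm or the gripper's body presses on something with over 40 N, if the wrist force passes 120 N, or if a joint passes its speed limit or range.

### The arm

A 7-joint arm with a two-finger parallel gripper is mounted at the origin on the work surface. World frame = base frame: x ahead of the robot, y to its left, z up, the work surface at z = 0. Lengths are in m, angles in rad, forces in N, time in s.
With the tool pointing down it reaches from about 0.35 to 0.9 m from the base axis. Payload 19.9 kg.
Tool frame: the origin (TCP) lies on the centre line of the jaws, within the pads' length; the fingertips stand 17 mm ahead of it and the grasp point (between the pads) lies 2 mm behind it; z points along the fingers, y is the line along which they close (so a half turn about z gives the same grasp; the last joint's range is limited). The gripper opens to 94 mm and grips with 3 to 60 N. Pads are 16 mm wide; open, the fingers measure 119 mm over their backs; the gripper's body (75 mm by 177 mm) begins 78 mm behind the grasp point.
Start: joints at [1.224, 0.417, -0.01, 1.614, 0.005, 1.111, -0.053], TCP at [0.188, -0.596, 0.222] pointing down, gripper open.
Joint ranges: [-2.81, 2.81], [-0.39, 2.02], [-1.27, 1.25], [0.06, 2.57], [-1.19, 4.33], [0.19, 2], [-2.82, 2.82]. Speed limits (rad/s): [1.89, 1.89, 2.39, 2.39, 3.01, 3.01, 3.01].

### API

Orientations are given as [roll, pitch, yaw] about the fixed x, y, z axes, in that order (R = Rz(yaw) Ry(pitch) Rx(roll)).
In Python, from station import arm gives the robot as it stands.
- The arm moves only by the shell command python3 -m pendant 'ROWS' [OPENING] [FORCE]. ROWS is JSON, a list of rows, each a list of 2 entries, a list of its own where there are three numbers: the shift along the world's x, y, z in units of 0.04 m (1.0 is 0.04 m), then the turn about the world's z in units of 0.1 rad (1.0 is 0.1 rad). A call has 1 to 10 rows; each row shifts and turns the commanded pose from where the row before left it; what a row does not reach is not made up. A row lasts 1/12 s, in which the tool goes at most 41.7 mm and 7.16 degrees, less where a joint would pass 70% of its speed; a pose out of reach is approached as far as the arm can. A call with a number of a shift or a turn outside -1 to 1 is refused whole. A call with a gripper value outside its range is refused whole. OPENING is the opening, from -1 (shut) to 1 (fully open), set as the call begins (- or left out, the last holds). The fingers move at their own pace and stop on an object; FORCE is the grip in N (left out, the last holds). Time passes only in rows, so rows that do not move let the fingers close. It gives the time, the measured TCP pose, the force, the opening and the grip force at its end, in the units of the state.
- arm.state(): the state, without advancing time (a new reading comes with each control period).
- arm.capture(name): name is "scene" or "top"; returns the picture (400x640x3 uint8, blue, green, red); there is no depth.
- arm.camera_model(name): a dict with "fx", "fy", "cx", "cy" (pixels), "R" (3x3) and "t" (3): a world point X has camera coordinates R X + t. Camera axes: x right, y down, z forward; pixel columns grow to the right and rows downward; lengths in m; the calibration is good to about 2 mm. A picture is of the moment at which its call begins. camera_model takes no time and is no camera call.
- arm.finish_job(): hands the job in; it is judged then, once.
The state is a dict: "time": time; "joints": joint angles; "qd": joint speeds; "tau": joint torques, N m; "tcp_pos": TCP position; "tool_rot": TCP orientation; "wrist_force": force on the tool from outside, world axes, zero at the start; "torque": the same for the moment, N m; "width": finger opening in m; "finger_force": force on a finger pad.
Only numpy, scipy, OpenCV 4.12 (cv2) and the standard library are available. Lean on these libraries where they do the work, as an engineer would, in place of code of your own. Each camera call takes 0.05 s, during which the arm holds its last target. There are 200 camera calls.

## Working session

There is one attempt and no reset: what is moved stays moved. The work goes in short steps, Python scripts to look and compute and a shell command to move; the robot and the scene stay as the last step left them, time stands still between calls to the robot, and variables do not carry over. Pictures are saved under pics/ and viewed, at most 10 in all, crops included, and the job is handed in when it is done.

```bash
ls; mkdir -p pics
python3 - <<'E'
from station import arm
import cv2,numpy as np
for n in("scene","top"):
    cv2.imwrite(f"pics/{n}0.png",arm.capture(n)); m=arm.camera_model(n)
    print(n,m["fx"],m["cx"],m["cy"],np.round(m["R"],3).tolist(),np.round(m["t"],3), np.round(-np.array(m["R"]).T@m["t"],3))
s=arm.state();print(s["time"],s["tool_rot"],s["width"],s["tcp_pos"])
E
```

```text
pics
scene 401.41968112434756 317.3789969334083 199.7204889520846 [[0.026, 1.0, 0.005], [0.778, -0.017, -0.629], [-0.628, 0.02, -0.778]] [-0.102 -0.213  1.612] [1.181 0.066 1.12 ]
top 510.9737092829975 321.2446263957765 194.30932820814644 [[-0.011, -1.0, -0.022], [-0.997, 0.013, -0.07], [0.071, 0.021, -0.997]] [0.102 0.471 1.582] [0.36  0.063 1.613]
0.1 [-3.14057401e+00  1.12571825e-04  3.04837184e-01] 0.09406452469656669 [ 0.18745951 -0.5959196   0.2219203 ]
```

View pics/scene0.png

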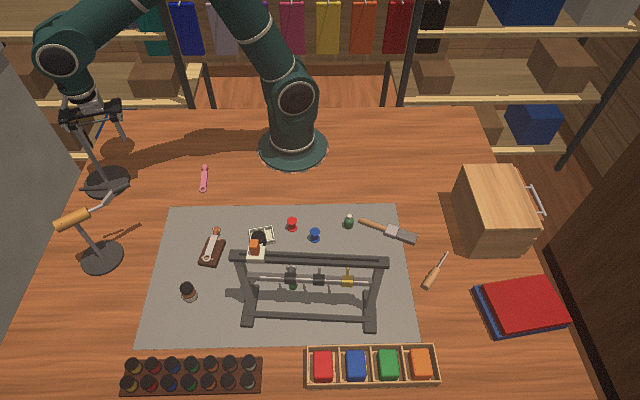

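View pics/top0.png

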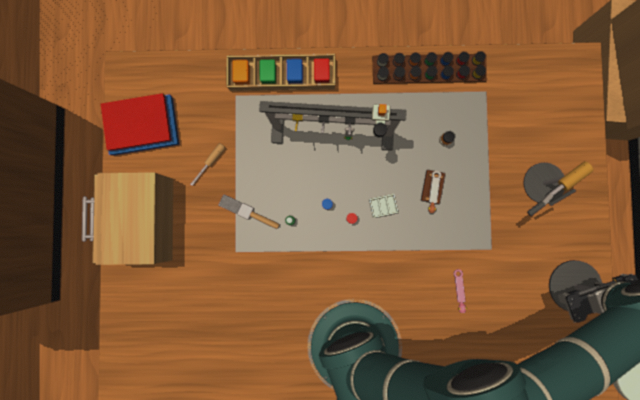

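Candidates: the hanger on the dark rest at top (433,187), and the pink look-alike at top (460,290). I choose the first, because it is aluminium with a brown head and lies on the wooden rest. Yellow peg: top about (297,121), scene about (347,280), the leftmost in the top view.

Run:
```python
import cv2,numpy as np
t=cv2.imread("pics/top0.png");s=cv2.imread("pics/scene0.png")
f=lambda i,x,y,w,h,k:cv2.resize(i[y:y+h,x:x+w],(w*k,h*k),interpolation=cv2.INTER_NEAREST)
a=f(t,400,155,64,64,6);b=f(s,190,215,64,64,6)
c=f(t,256,95,160,50,5); d=f(s,225,225,170,110,4)
cv2.imwrite("pics/c1.png",np.hstack([a,b]))
o=np.zeros((250+440//1-100,800,3),np.uint8); o[:250,:800]=c; d=d[:340]; o[250:590,:680]=d
cv2.imwrite("pics/c2.png",o)
```

```text
(no output)
```

View pics/c1.png

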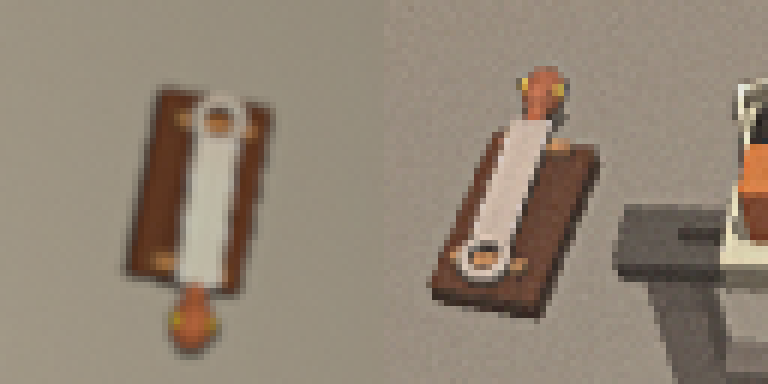

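View pics/c2.png

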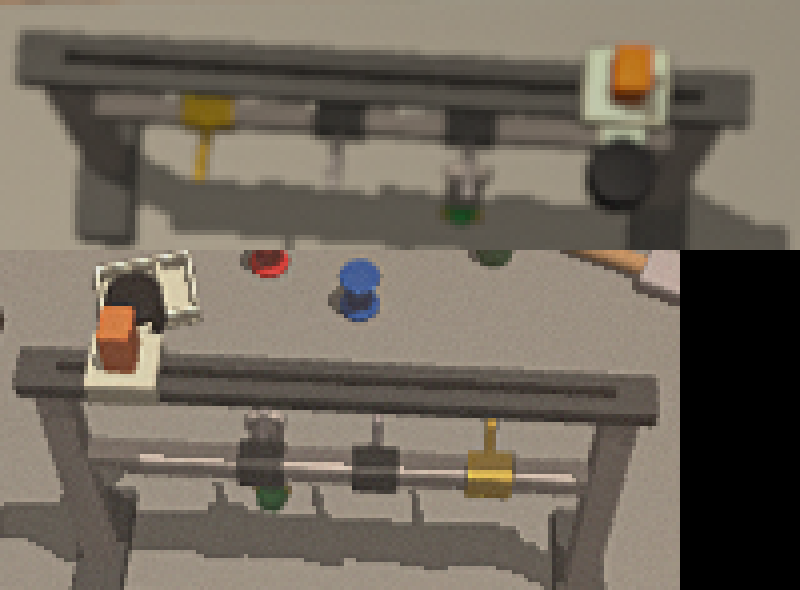

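The crops confirm the choice. Crop 1 is the aluminium hanger on the dark block: eye at top (436,174.3) and scene (206.3,257.7), brown head at top (431.7,208.2), pointing towards the robot. Crop 2 gives the yellow peg tip at top (295.7,130.3), the track corners, and the orange fin.

```bash
cat > h.py <<'E'
from station import arm
import numpy as np
def ray(n,p):
    m=arm.camera_model(n);R=np.array(m["R"]);t=np.array(m["t"])
    return -R.T@t, R.T@np.array([(p[0]-m["cx"])/m["fx"],(p[1]-m["cy"])/m["fy"],1])
def onz(n,p,z):
    c,d=ray(n,p);return c+d*(z-c[2])/d[2]
def proj(n,X):
    m=arm.camera_model(n);q=np.array(m["R"])@X+np.array(m["t"]);return np.array([m["fx"]*q[0]/q[2]+m["cx"],m["fy"]*q[1]/q[2]+m["cy"]])
E
python3 - <<'E'
from h import *
np.set_printoptions(precision=4,suppress=True)
print("eye",onz("top",(436,174.3),.036),onz("scene",(206.3,257.7),.036))
e=onz("top",(436,174.3),.036);h=onz("top",(431.7,208.2),.032);print("head",h,"yaw",np.arctan2(*(e-h)[[1,0]]),np.linalg.norm((e-h)[:2]))
c1=lambda x,y:(x/5+255.5,y/5+94.5)
c2=lambda x,y:(x/4+224.5,(y-250)/4+224.5)
bl=onz("top",c1(23,31),.276);br=onz("top",c1(750,75),.276)
fl=onz("scene",c2(655,378),.276);fr=onz("scene",c2(22,348),.276)
print("back L/R",bl,br,"front L/R",fl,fr,np.linalg.norm(bl-br),np.linalg.norm(fl-fr))
y=(bl+fl-br-fr);y[2]=0;y/=np.linalg.norm(y);x=np.array([y[1],-y[0],0]);c=(bl+br+fl+fr)/4;c[2]=0
yaw=np.arctan2(x[1],x[0]);print("stand",c,"yaw",yaw)
r=c-.008*x+.1*y+[0,0,.165];tip=r+.0389*(np.array([0,0,1])-x);print("root",r,"tip",tip,"proj",proj("top",tip),proj("scene",tip),"ray tip",onz("top",(295.7,130.3),.204))
print("block",proj("top",r),proj("scene",r))
f=onz("top",c1(630,70),.33);print("fin",f,"lamp y",(f-c)@y,(f-c)@x)
E
```

```text
eye [ 0.5285 -0.2594  0.036 ] [ 0.529  -0.2569  0.036 ]
head [ 0.4241 -0.2442  0.032 ] yaw -0.1446388836098821 0.10550268341449057
back L/R [0.7063 0.2509 0.276 ] [ 0.6762 -0.1347  0.276 ] front L/R [0.68   0.2554 0.276 ] [ 0.6499 -0.1309  0.276 ] 0.3867978171568653 0.38745123762421146
stand [0.6781 0.0602 0.    ] yaw -0.07783395278189463
root [0.6779 0.1605 0.165 ] tip [0.6391 0.1635 0.2039] proj [295.0201 130.3924] [347.4209 257.9377] ray tip [0.6393 0.1616 0.204 ]
block [296.9542 119.6765] [346.4166 278.2964]
fin [ 0.667 -0.066  0.33 ] lamp y -0.12664068154707062 -0.0013032991119156095
```

```bash
python3 -m pendant '[[[0,0.7,0.6],0],[[0,0.7,0.6],-0.5],[[0,0.7,0.6],-0.5],[[0.3,0.85,0],-0.5],[[0.3,0.85,0],-0.5],[[0.3,0.85,0],-0.5],[[0.4,0.8,0],-0.5],[[0.6,0.5,0],-0.5],[[0.8,0.4,0],-0.5],[[0.8,0.2,-0.2],-0.5]]' 0.0
```

```text
time: 0.93
tcp_pos: [0.329, -0.3325, 0.2879]
tool_rot: [3.14, -0.002, -0.147]
wrist_force: [0.2, -1.8, 0.8]
width: 0.0471
finger_force: 0.0
```

```bash
python3 -m pendant '[[[0.51,0.25,-0.58],0],[[0.51,0.25,-0.58],0],[[0.51,0.25,-0.58],0],[[0.51,0.25,-0.58],0],[[0.51,0.25,-0.58],0],[[0.51,0.25,-0.58],0],[[0.51,0.25,-0.58],0],[[0.51,0.25,-0.58],0],[[0,0,0],0]]' 0.0
python3 - <<'E'
from h import *
import cv2
a=arm.capture("top");b=arm.capture("scene")
f=lambda i,x,y,w,h,k:cv2.resize(i[y:y+h,x:x+w],(w*k,h*k),interpolation=cv2.INTER_CUBIC)
cv2.imwrite("pics/g.png",np.hstack([f(a,390,140,80,100,5),f(b,165,190,80,100,5)]))
E
```

```text
time: 1.68
tcp_pos: [0.4921, -0.2504, 0.0965]
tool_rot: [-3.138, 0.004, -0.141]
wrist_force: [-0.4, 0.7, -0.8]
width: 0.0469
finger_force: 0.0
```

View pics/g.png

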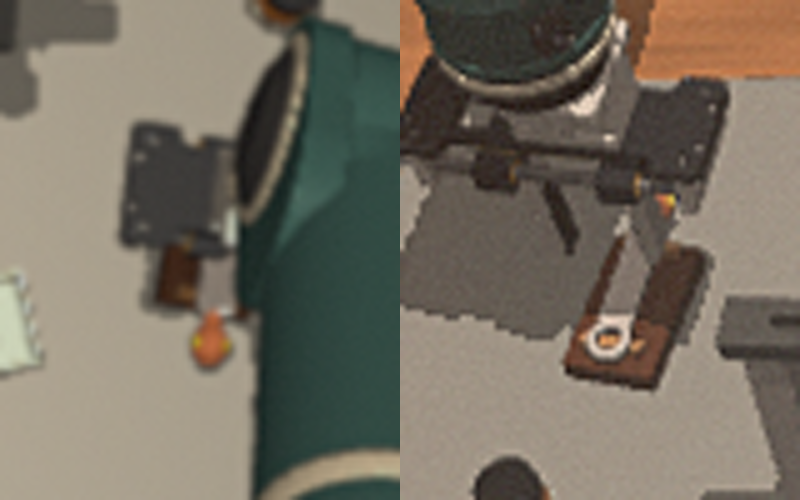

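The gripper straddles the bar, with the eye clear in front. Going down to grip.

```bash
python3 -m pendant '[[[0,-0.04,-0.5],0],[[0,0,-0.5],0],[[0,0,-0.4],0],[[0,0,0],0]]' 0.0; python3 -m pendant '[[[0,0,0],0],[[0,0,0],0],[[0,0,0],0],[[0,0,0],0],[[0,0,0],0],[[0,0,0],0]]' -1 8
```

```text
time: 2.12
tcp_pos: [0.4889, -0.2562, 0.0433]
tool_rot: [-3.141, 0.003, -0.147]
wrist_force: [-1.0, 0.6, -0.1]
width: 0.0471
finger_force: 0.0
time: 2.62
tcp_pos: [0.4912, -0.2561, 0.0458]
tool_rot: [3.141, -0.001, -0.145]
wrist_force: [-2.1, 0.9, 9.4]
width: 0.0223
finger_force: 8.0
```

```bash
python3 -m pendant '[[[0,0,0.2],0],[[0,0,0.4],0],[[0,0,0.6],0],[[0,0,0.8],0],[[0,0,0.8],0],[[0,0,0.8],0],[[0,0,0.8],0],[[0,0,0.6],0],[[0,0,0],0],[[0,0,0],0]]' - 8
python3 - <<'E'
from h import *
import cv2
a=arm.capture("top");b=arm.capture("scene");print(arm.state()["tcp_pos"])
f=lambda i,x,y,w,h,k:cv2.resize(i[y:y+h,x:x+w],(w*k,h*k),interpolation=cv2.INTER_CUBIC)
cv2.imwrite("pics/g2.png",np.hstack([f(a,390,140,80,100,5),f(b,145,150,80,100,5)]))
E
```

```text
time: 3.45
tcp_pos: [0.4911, -0.2559, 0.2463]
tool_rot: [3.141, -0.002, -0.145]
wrist_force: [-0.4, 0.2, -2.5]
width: 0.0217
finger_force: 7.9
[ 0.49020486 -0.25556323  0.24413841]
```

View pics/g2.png

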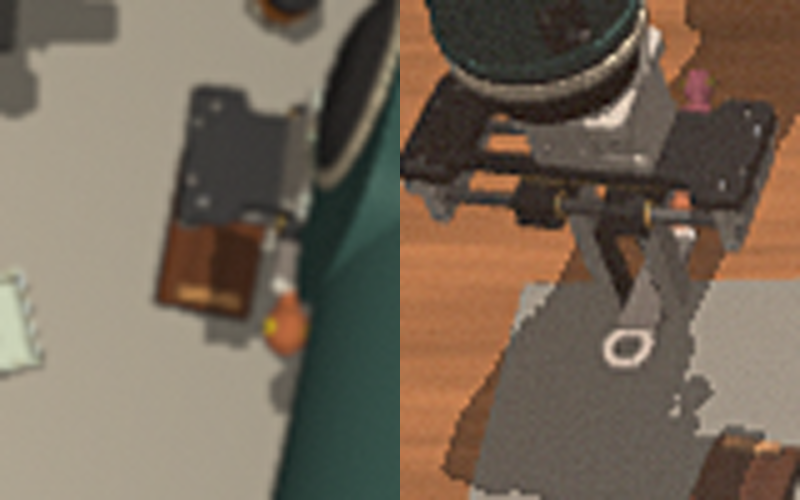

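Run:
```python
from h import *
T=np.array([.4905,-.2556,.244]);u=np.array([np.cos(-.145),np.sin(-.145),0])
g=T-[0,0,.0115]
for a in (-.3,0,.3,.6): print(a,proj("scene",g+.038*(np.cos(a)*u+[0,0,np.sin(a)])),proj("top",g-.1*(np.cos(a)*u+[0,0,np.sin(a)])))
print(arm.state()["width"])
```

```text
-0.3 [190.824753   222.14131502] [448.04767434 215.12976079]
0 [189.63844824 220.23292691] [445.36977012 217.10444263]
0.3 [188.83153115 217.2859484 ] [443.18546454 215.76847089]
0.6 [188.49000651 213.56442778] [441.65080194 211.43615166]
0.022246999600759997
```

The hanger is held about level; eye in the scene at (190,219). Carrying it along y, clear of the lamp head.

```bash
python3 -m pendant '[[[0,0.4,0],0],[[0,0.8,0],0],[[0,0.95,0],0],[[0,0.95,0],0.17],[[0,0.95,0],0.1],[[0,0.95,0],0.1],[[0,0.95,0],0.1],[[0,0.95,0],0.1],[[0,0.95,0],0.1],[[0,0.95,0],0]]'; python3 -m pendant '[[[0.3,0.8,0],0],[[0.4,0.6,0],0],[[0.6,0.3,0.2],0],[[0.4,0.1,0],0],[[0.2,0,0],0],[[0,0,0],0],[[0,0,0],0],[[0,0,0],0]]'
python3 - <<'E'
from h import *
import cv2
b=arm.capture("scene");s=arm.state();print(s["tcp_pos"],s["tool_rot"],s["width"])
f=lambda i,x,y,w,h,k:cv2.resize(i[y:y+h,x:x+w],(w*k,h*k),interpolation=cv2.INTER_CUBIC)
cv2.imwrite("pics/h1.png",f(b,310,190,80,100,6))
E
```

```text
time: 4.38
tcp_pos: [0.4898, 0.0979, 0.2438]
tool_rot: [3.141, 0.002, -0.078]
wrist_force: [1.9, -1.5, -1.2]
width: 0.0221
finger_force: 7.9
time: 5.05
tcp_pos: [0.5658, 0.1676, 0.2523]
tool_rot: [3.141, 0.001, -0.079]
wrist_force: [0.6, 0.1, -1.0]
width: 0.0219
finger_force: 7.9
[0.5659436  0.16768649 0.25267051] [ 3.14119986e+00  4.85383312e-04 -7.85326615e-02] 0.021768620436145747
```

View pics/h1.png

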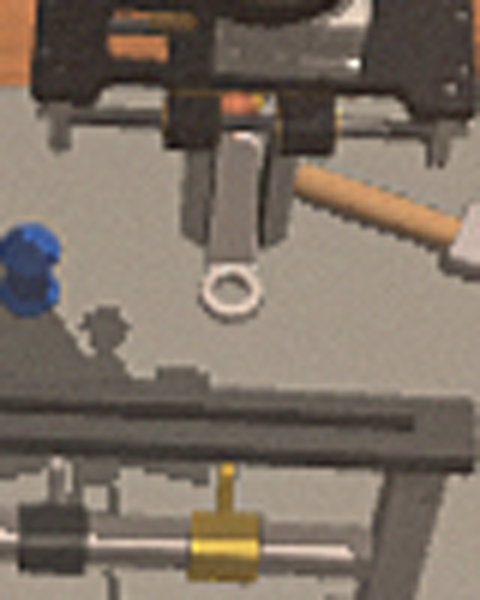

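Run:
```python
from h import *
np.set_printoptions(precision=4,suppress=True)
T=np.array([.5659,.1677,.2526]);u=np.array([np.cos(.0785),-np.sin(.0785),0]);g=T-[0,0,.0115]
for a in (-.2,0,.2,.4): print(a,proj("scene",g+.038*(np.cos(a)*u+[0,0,np.sin(a)])))
for z in (.237,.241,.245):print(onz("scene",(348.1,238.1),z-(-.004)))
# yellow peg visible lower shaft and block center in scene
print("peg y from shaft", onz("scene",(310+226.5/6-.4,190+485/6-.4),.185))
```

```text
-0.2 [347.6106 240.1783]
0 [347.7927 238.8316]
0.2 [347.9798 236.9814]
0.4 [348.1639 234.6998]
[0.6015 0.1657 0.241 ]
[0.6041 0.1652 0.245 ]
[0.6067 0.1648 0.249 ]
peg y from shaft [0.6656 0.1626 0.185 ]
```

```bash
python3 -m pendant '[[[0.46,-0.03,0],0],[[0.46,-0.02,-0.2],0],[[0,0,-0.35],0],[[0,0,0],0],[[0,0,0],0]]' - 6; python3 -m pendant '[[[0,0,-0.1],0],[[0,0,-0.1],0],[[0,0,-0.1],0],[[0,0,-0.07],0],[[0,0,0],0]]'
```

```text
time: 5.52
tcp_pos: [0.6027, 0.166, 0.2307]
tool_rot: [3.141, 0.001, -0.078]
wrist_force: [0.7, 0.3, -0.8]
width: 0.0218
finger_force: 6.0
time: 5.93
tcp_pos: [0.6033, 0.1662, 0.2155]
tool_rot: [3.141, 0.0, -0.078]
wrist_force: [0.5, 0.2, -1.4]
width: 0.0218
finger_force: 6.0
```

```bash
python3 -m pendant '[[[0,0,-0.07],0],[[0,0,-0.07],0],[[0,0,-0.07],0],[[0,0,0],0]]' - 3; python3 -m pendant '[[[0.07,0,-0.07],0],[[0.07,0,-0.07],0],[[0.07,0,-0.07],0],[[0,0,0],0]]';python3 - <<'E'
from h import *
import cv2
a=arm.capture("scene");b=arm.capture("top");print(arm.state()["wrist_force"],arm.state()["torque"])
f=lambda i,x,y,w,h,k:cv2.resize(i[y:y+h,x:x+w],(w*k,h*k),interpolation=cv2.INTER_CUBIC)
cv2.imwrite("pics/h2.png",np.hstack([f(a,310,200,66,80,6),f(b,265,100,66,80,6)]))
E
```

```text
time: 6.27
tcp_pos: [0.6033, 0.1661, 0.2069]
tool_rot: [3.141, 0.001, -0.078]
wrist_force: [0.3, 0.1, -1.7]
width: 0.0224
finger_force: 3.0
time: 6.6
tcp_pos: [0.6123, 0.166, 0.1984]
tool_rot: [3.141, 0.001, -0.079]
wrist_force: [-0.2, -0.2, -1.7]
width: 0.0223
finger_force: 3.0
[ 0.22140106 -0.58297831 -1.35225927] [0.05093705 0.03877411 0.03962349]
```

View pics/h2.png

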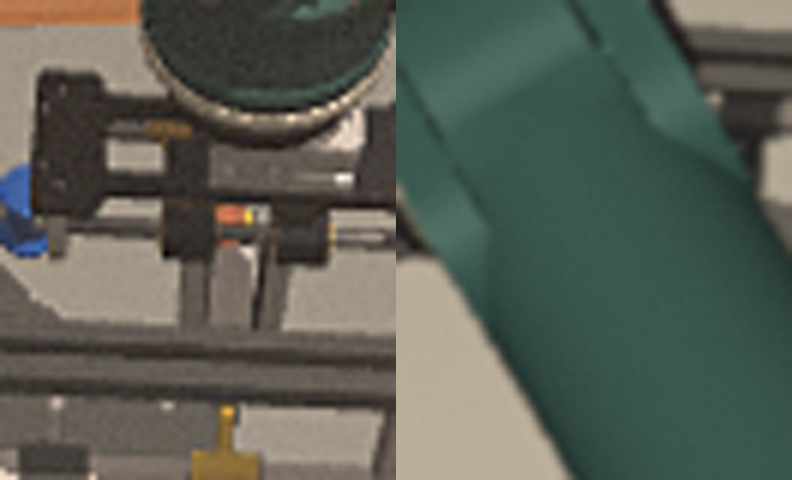

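Run:
```python
from h import *
T=np.array([.6123,.166,.1984]);u=np.array([np.cos(.0785),-np.sin(.0785),0]);g=T-[0,0,.0115]
for a in (-.2,0,.2,.4,.6): print(a,proj("scene",g-.063*(np.cos(a)*u+[0,0,np.sin(a)])),proj("scene",g-.08*(np.cos(a)*u+[0,0,np.sin(a)])),proj("scene",g-.04*(np.cos(a)*u+[0,0,np.sin(a)])))
```

```text
-0.2 [347.63339764 231.06671926] [347.74244799 225.46096871] [347.4833946  238.77764968]
0 [347.35186547 233.23309164] [347.38702433 228.25201748] [347.30322168 240.12462223]
0.2 [347.06996469 236.09930427] [347.03279195 231.89944913] [347.1216449  241.93824446]
0.4 [346.79752795 239.54922807] [346.69161069 236.25587692] [346.94533531 244.14509392]
0.6 [346.54368704 243.4544796 ] [346.37434346 241.1627341 ] [346.78060736 246.66074861]
```

```bash
python3 -m pendant '[[[0.05,0,-0.1],0],[[0.05,0,-0.1],0],[[0,0,-0.1],0],[[0,0,0],0],[[0,0,0],0]]';  python3 -m pendant '[[[0,0.1,0],0],[[0,0.08,0],0],[[0,0,0],0]]'; python3 -m pendant '[[[0,-0.15,0],0],[[0,-0.21,0],0],[[0,0,0],0]]'; python3 -m pendant '[[[0,0.18,0],0],[[0,0,0],0]]'
```

```text
time: 7.12
tcp_pos: [0.6158, 0.1662, 0.1869]
tool_rot: [3.141, 0.001, -0.078]
wrist_force: [0.0, -0.6, -1.8]
width: 0.022
finger_force: 3.0
time: 7.37
tcp_pos: [0.6159, 0.1743, 0.1874]
tool_rot: [-3.141, -0.0, -0.077]
wrist_force: [0.7, -2.2, -1.4]
width: 0.0234
finger_force: 2.9
time: 7.62
tcp_pos: [0.6162, 0.157, 0.1871]
tool_rot: [3.141, 0.0, -0.08]
wrist_force: [0.5, 0.5, -2.4]
width: 0.0228
finger_force: 3.1
time: 7.78
tcp_pos: [0.6158, 0.1675, 0.1874]
tool_rot: [-3.141, 0.0, -0.078]
wrist_force: [0.9, 0.7, -0.7]
width: 0.0218
finger_force: 3.0
```

Run:
```python
from h import *
import cv2
a=arm.capture("scene");cv2.imwrite("pics/h3.png",a)
T=np.array(arm.state()["tcp_pos"]);print(T)
def head(im):
    c=cv2.cvtColor(im,cv2.COLOR_BGR2HSV)[200:300,335:362]; m=(c[...,0]<14)&(c[...,1]>120)&(c[...,2]>90); y,x=np.nonzero(m);return len(x),x.mean()+335,y.mean()+200,y.min()+200,y.max()+200
print(head(a))
u=np.array([np.cos(.0785),-np.sin(.0785),0]);g=T-[0,0,.0115]
for b in (0,.2,.4,.6,.8): print(b,proj("scene",g-.063*(np.cos(b)*u+[0,0,np.sin(b)]))) 
# visible light-grey under the track near the peg
c=a[262:290,335:360]; print(c[::2,6:20:2].sum(2)//3)
```

```text
[0.61576256 0.16730483 0.18731291]<stdin>:6: RuntimeWarning: Mean of empty slice.
  ret = ret.dtype.type(ret / rcount)
Traceback (most recent call last):
ValueError: zero-size array to reduction operation minimum which has no identity
```

Run:
```python
import cv2,numpy as np
a=cv2.imread("pics/h3.png")
cv2.imwrite("pics/h3c.png",cv2.resize(a[215:300,305:390],None,fx=7,fy=7,interpolation=cv2.INTER_CUBIC))
```

```text
(no output)
```

View pics/h3c.png

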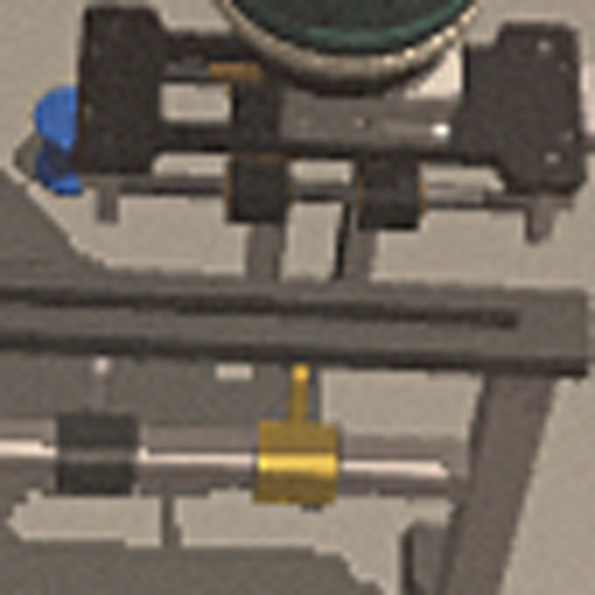

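Between the fingers only bench shows now, so the head has swung down and the eye is hidden behind the track at the peg tip. I'll check by feel that the eye is threaded.

```bash
for i in 1 ; do python3 -m pendant '[[[-0.1,0,0],0],[[-0.1,0,0],0],[[0,0,0],0]]' | grep -E "tcp|wrist"; done;  python3 -m pendant '[[[-0.1,0,0],0],[[-0.05,0,0],0],[[0,0,0],0]]'| grep -E "tcp|wrist|width"; python3 -m pendant '[[[-0.1,0,0],0],[[0,0,0],0]]'| grep -E "tcp|wrist|width"
```

```text
tcp_pos: [0.6071, 0.1664, 0.1872]
wrist_force: [0.0, -0.0, -1.4]
tcp_pos: [0.6015, 0.1663, 0.1873]
wrist_force: [0.1, -0.1, -1.0]
width: 0.0217
tcp_pos: [0.5974, 0.1663, 0.1872]
wrist_force: [0.4, 0.0, -0.7]
width: 0.0217
```

```bash
python3 -m pendant '[[[-0.4,0,0],0],[[-0.4,0,0.3],0],[[0,0,0.7],0],[[0,0,0.7],0],[[0,0,0.2],0],[[0,0,0],0],[[0,0,0],0]]' - 8
python3 - <<'E'
from h import *
import cv2
a=arm.capture("scene");b=arm.capture("top")
cv2.imwrite("pics/k1.png",a);cv2.imwrite("pics/k1t.png",b)
f=lambda i,x,y,w,h,k:cv2.resize(i[y:y+h,x:x+w],(w*k,h*k),interpolation=cv2.INTER_CUBIC)
cv2.imwrite("pics/k1c.png",np.hstack([f(a,310,190,66,90,6),f(b,265,110,66,90,6)]))
E
```

```text
time: 9.08
tcp_pos: [0.5659, 0.1661, 0.2627]
tool_rot: [3.141, 0.0, -0.078]
wrist_force: [-0.4, -0.0, -1.9]
width: 0.0219
finger_force: 8.0
```

View pics/k1c.png

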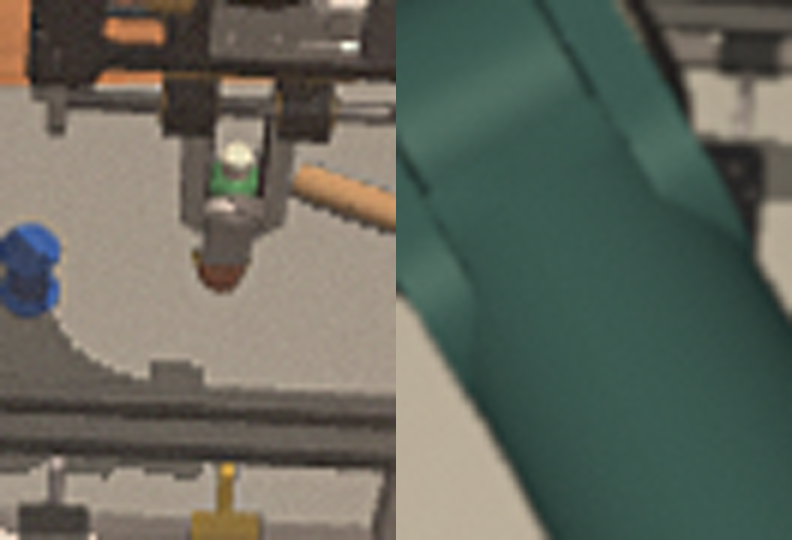

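The hanger turned to about vertical in the 3 N grip: head down at scene (346.5,235), eye up between the fingers. It came off the peg. I'll work out its tilt, then set about 45° by pushing the head against the fixed rest block.

Run:
```python
from h import *
np.set_printoptions(precision=4,suppress=True)
T=np.array([.566,.1661,.2627]);u=np.array([np.cos(.0785),-np.sin(.0785),0]);g=T-[0,0,.0115]
for a in (.8,1.0,1.2,1.4,1.57,1.75): print(a,"headtip",proj("scene",g-.083*(np.cos(a)*u+[0,0,np.sin(a)])),"head",proj("scene",g-.063*(np.cos(a)*u+[0,0,np.sin(a)])),"eye",proj("scene",g+.038*(np.cos(a)*u+[0,0,np.sin(a)])))
# rest block corners (top view, z=.02): crop c1 left panel px/6
for p in ((155,90),(272,105),(240,295),(127,275)): print("rest",onz("top",(400+p[0]/6-.5,155+p[1]/6-.5),.02))
```

```text
0.8 headtip [346.3041 220.3459] head [346.5786 221.3515] eye [348.1276 227.0256]
1.0 headtip [346.0501 226.1428] head [346.3825 225.8293] eye [348.2574 224.0604]
1.2 headtip [345.8495 231.9066] head [346.2284 230.2776] eye [348.3561 221.129 ]
1.4 headtip [345.7092 237.4546] head [346.1219 234.5471] eye [348.4196 218.3602]
1.57 headtip [345.6415 241.8641] head [346.072  237.9253] eye [348.444  216.2242]
1.75 headtip [345.6245 246.0953] head [346.062  241.1468] eye [348.4396 214.2568]
rest [ 0.5457 -0.2299  0.02  ]
rest [ 0.5371 -0.2902  0.02  ]
rest [ 0.4384 -0.271   0.02  ]
rest [ 0.4495 -0.213   0.02  ]
```

```bash
python3 -m pendant '[[[-0.5,-0.4,0],0],[[-0.6,-0.7,0],-0.2],[[-0.5,-0.8,0],-0.2],[[-0.4,-0.9,0],-0.2],[[-0.3,-0.9,0],-0.2],[[-0.3,-0.9,0],-0.2],[[-0.3,-0.9,0],0],[[-0.2,-0.9,0],0],[[-0.2,-0.9,0],0],[[0,-0.9,0],0]]' - 10; python3 -m pendant '[[[0,-0.9,0],0],[[0,-0.8,-0.3],0],[[0,-0.5,-0.7],0],[[0,0,-0.9],0],[[0,0,-0.8],0],[[0,0,-0.7],0],[[0,0,-0.4],0],[[0,0,0],0],[[0,0,0],0]]'
```

```text
time: 10.02
tcp_pos: [0.432, -0.1635, 0.2624]
tool_rot: [3.141, 0.002, -0.179]
wrist_force: [2.2, -0.1, -1.2]
width: 0.022
finger_force: 10.0
time: 10.77
tcp_pos: [0.4333, -0.2493, 0.1104]
tool_rot: [-3.14, 0.002, -0.178]
wrist_force: [0.4, -0.0, -0.7]
width: 0.0219
finger_force: 10.0
```

```bash
python3 -m pendant '[[[0,0,-0.2],0],[[0,0,-0.2],0],[[0,0,0],0]]'; python3 -m pendant '[[[0.12,0,0],0],[[0.12,0,0],0],[[0.12,0,-0.02],0],[[0.12,0,-0.02],0],[[0,0,0],0]]' - 6;  python3 -m pendant '[[[0.12,0,-0.02],0],[[0.12,0,-0.02],0],[[0.12,0,-0.02],0],[[0.12,0,-0.02],0],[[0.12,0,-0.03],0],[[0.12,0,-0.03],0],[[0.1,0,-0.02],0],[[0,0,0],0]]'; python3 -m pendant '[[[0,0,0],0],[[-0.2,0,0.5],0],[[-0.2,0,0.9],0],[[0,0,0.9],0],[[0,0,0.9],0],[[0,0,0.9],0],[[0,0,0.3],0],[[0,0,0],0],[[0,0,0],0]]' - 12;python3 - <<'E'
from h import *
import cv2
a=arm.capture("scene");b=arm.capture("top");cv2.imwrite("pics/m1.png",a);cv2.imwrite("pics/m1t.png",b)
T=np.array(arm.state()["tcp_pos"]);print(T)
u=np.array([np.cos(.18),-np.sin(.18),0]);g=T-[0,0,.0115]
for A in (.4,.6,.8,1.0,1.2): print(A,"head S",proj("scene",g-.063*(np.cos(A)*u+[0,0,np.sin(A)])),"T",proj("top",g-.063*(np.cos(A)*u+[0,0,np.sin(A)])),"eye S",proj("scene",g+.038*(np.cos(A)*u+[0,0,np.sin(A)])))
for n,im in(("S",a),("T",b)):
    h=cv2.cvtColor(im,cv2.COLOR_BGR2HSV);m=((h[...,0]<14)&(h[...,1]>130)&(h[...,2]>60)).astype(np.uint8)
    p=proj("scene" if n=="S" else "top",g);x0,y0=int(p[0])-35,int(p[1])-40
    k,l,st,c=cv2.connectedComponentsWithStats(m[y0:y0+80,x0:x0+70])
    print(n,p,[(s[4],*(s[:4]+[x0,y0,0,0]),np.round(q+[x0,y0],1)) for s,q in zip(st[1:],c[1:]) if s[4]>6])
E
```

```text
time: 11.02
tcp_pos: [0.4343, -0.2499, 0.0949]
tool_rot: [3.141, -0.001, -0.178]
wrist_force: [-0.3, -0.7, -0.4]
width: 0.0215
finger_force: 10.0
time: 11.43
tcp_pos: [0.4542, -0.2496, 0.0936]
tool_rot: [-3.141, -0.0, -0.178]
wrist_force: [-0.3, 0.2, -1.0]
width: 0.0215
finger_force: 6.0
time: 12.1
tcp_pos: [0.4867, -0.2496, 0.087]
tool_rot: [-3.141, 0.0, -0.178]
wrist_force: [-0.9, 0.4, -0.9]
width: 0.0212
finger_force: 6.0
time: 12.85
tcp_pos: [0.4698, -0.2499, 0.2633]
tool_rot: [3.141, -0.001, -0.179]
wrist_force: [-0.1, 0.0, -1.7]
width: 0.0213
finger_force: 12.0
[ 0.46931413 -0.2495575   0.2618641 ]
0.4 head S [204.65146531 189.32753025] T [443.87146263 209.52191362] eye S [190.23821537 205.77749137]
0.6 head S [204.77983851 193.31477492] T [443.32641823 207.50515242] eye S [190.11501875 203.20294407]
0.8 head S [204.57322379 197.50276171] T [443.01661518 204.75218456] eye S [190.23117655 200.45619897]
1.0 head S [204.04062186 201.74945107] T [442.9483129  201.37869015] eye S [190.58254704 197.65736879]
1.2 head S [203.19989811 205.912105  ] T [443.11968682 197.51588248] eye S [
[... 256 characters left out ...]
int32(22), np.int64(165), np.int64(165), np.int64(8), np.int64(5), array([168.5, 167. ])), (np.int32(33), np.int64(161), np.int64(173), np.int64(10), np.int64(4), array([165.8, 174.4])), (np.int32(750), np.int64(160), np.int64(179), np.int64(29), np.int64(60), array([169.3, 199.2])), (np.int32(32), np.int64(191), np.int64(187), np.int64(6), np.int64(12), array([193.7, 192.1]))]
T [449.19368426 187.66500416] [(np.int32(64), np.int64(422), np.int64(192), np.int64(12), np.int64(9), array([427. , 195.5])), (np.int32(49), np.int64(429), np.int64(192), np.int64(12), np.int64(11), array([436.5, 197. ])), (np.int32(50), np.int64(440), np.int64(202), np.int64(7), np.int64(10), array([443.4, 206.3]))]
```

```bash
python3 -m pendant '[[[0,0.4,0],0],[[0,0.8,0],0.2],[[0,0.95,0],0.2],[[0,0.95,0],0.2],[[0,0.95,0],0.2],[[0,0.95,0],0.2],[[0,0.95,0],0],[[0,0.95,0],0],[[0,0.95,0],0],[[0.2,0.9,0],0]]'; python3 -m pendant '[[[0.5,0.7,0],0],[[0.6,0.5,0],0],[[0.6,0.3,0],0],[[0.4,0.14,0],0],[[0.1,0,0],0],[[0,0,0],0],[[0,0,0],0]]';python3 - <<'E'
from h import *
import cv2
a=arm.capture("scene");cv2.imwrite("pics/n1.png",a)
T=np.array(arm.state()["tcp_pos"]);print(T)
u=np.array([np.cos(.078),-np.sin(.078),0]);g=T-[0,0,.0115]
for A in (.4,.6,.8,1.0): print(A,"eye S",proj("scene",g+.038*(np.cos(A)*u+[0,0,np.sin(A)])),"head",proj("scene",g-.063*(np.cos(A)*u+[0,0,np.sin(A)])))
print(a[212:250:1,336:362].sum(2)//3)
E
```

```text
time: 13.78
tcp_pos: [0.4763, 0.1022, 0.2621]
tool_rot: [3.141, 0.002, -0.078]
wrist_force: [1.6, 0.3, -0.6]
width: 0.0214
finger_force: 12.0
time: 14.37
tcp_pos: [0.5652, 0.1655, 0.2621]
tool_rot: [3.141, 0.002, -0.078]
wrist_force: [-0.8, 0.3, -1.1]
width: 0.0214
finger_force: 12.0
[0.56515889 0.1654152  0.26253232]
0.4 eye S [347.51173512 232.3091234 ] head [346.7892674  212.70155024]
0.6 eye S [347.68355345 229.66534353] head [346.53196647 216.79164972]
0.8 eye S [347.83717399 226.798854  ] head [346.3024272  221.14767538]
1.0 eye S [347.9657292 223.8354612] head [346.10811983 225.62288169]
[[151  68  83  81  58  44  55  48  48  73 159 150 144 146 148 148 156 116
   44  78  44  43  38  37  45  41]
 [149 145 149 149  87  82  87  90  88  91 154 142 145 160 152 147 153  92
   52  92  69  55  63  86  81  80]
 [150 151 155 151  94  87  93  86  89  92 156 154 206 207 203 168 151  51
   55  99  86  89  95 154 151 146]
 [149 150 151 148  92  89  94  86  82 122 160 182 219 209 216 212 116  54
   63  93  92  88 103 156 154 152]
 [147 147 148 151  92  89  86  88  75  97 125 144 156 223 219 
[... 2944 characters left out ...]
47 147 148
  151 146 147 151 149 150 151 151]
 [152 145 146 147 150 151 150 155 150 153 150 154 153 153 146 151 151 150
  149 145 149 151 153 150 150 147]
 [147 149 153 150 152 148 151 146 148 147 144 149 147 150 153 151 155 147
  149 150 149 147 149 152 150 149]
 [148 152 151 153 150 150 151 149 153 148 154 149 149 148 153 148 148 152
  149 150 146 151 148 148 150 148]
 [152 150 155 145 148 152 152 151 149 154 149 150 149 149 146 152 144 151
  152 150 151 152 148 150 150 146]
 [151 152 151 150 150 149 152 147 152 153 155 147 152 154 152 152 148 150
  151 150 152 149 150 152 147 150]
 [157 155 158 158 158 160 155 148 149 150 151 150 149 151 152 148 151 150
  149 147 147 152 154 150 149 151]]
```

Run:
```python
import cv2
a=cv2.imread("pics/n1.png");k=cv2.imread("pics/k1.png")
for r in range(218,238): print(r,[tuple(int(v) for v in a[r,c]) for c in (343,345,347,349,351,353)])
print()
for r in range(218,240,2): print(r,[tuple(int(v) for v in k[r,c]) for c in (343,345,347,349,351,353)])
```

```text
218 [(84, 88, 98), (56, 74, 119), (55, 75, 125), (81, 109, 172), (61, 98, 121), (37, 38, 48)]
219 [(83, 92, 98), (54, 74, 116), (49, 69, 107), (84, 117, 200), (75, 177, 211), (44, 44, 55)]
220 [(83, 90, 98), (50, 68, 111), (46, 65, 103), (59, 80, 135), (66, 128, 127), (46, 46, 62)]
221 [(87, 97, 102), (89, 98, 115), (73, 87, 105), (74, 83, 103), (76, 108, 83), (51, 52, 64)]
222 [(83, 90, 99), (93, 107, 116), (94, 103, 112), (92, 98, 109), (86, 110, 94), (53, 59, 66)]
223 [(84, 91, 98), (99, 105, 119), (95, 103, 113), (93, 101, 111), (92, 108, 110), (57, 62, 73)]
224 [(78, 87, 97), (97, 102, 121), (90, 100, 110), (92, 99, 112), (122, 135, 148), (67, 75, 84)]
225 [(76, 81, 90), (91, 103, 113), (92, 101, 111), (95, 102, 112), (101, 109, 124), (76, 81, 89)]
226 [(70, 77, 84), (93, 103, 116), (86, 97, 107), (88, 99, 109), (92, 100, 111), (83, 90, 100)]
227 [(64, 71, 78), (91, 100, 113), (90, 98, 110), (90, 98, 112), (91, 99, 111), (80, 90, 100)]
228 [(76, 80, 91), (89, 98, 109), (94, 102, 113), (88, 96, 107), (91, 99, 111), (80, 88, 95)]
229 [(128, 145, 154), (83, 93, 101), (85, 91, 103),
[... 1256 characters left out ...]
7, 116, 128), (91, 100, 113)]
226 [(79, 86, 95), (76, 85, 90), (92, 101, 112), (104, 113, 125), (88, 97, 107), (79, 87, 95)]
228 [(88, 99, 106), (71, 78, 86), (72, 80, 86), (69, 79, 88), (69, 78, 88), (72, 77, 87)]
230 [(122, 133, 142), (76, 81, 92), (77, 81, 92), (71, 80, 88), (77, 85, 94), (137, 151, 163)]
232 [(62, 79, 90), (77, 84, 90), (75, 81, 91), (72, 79, 86), (92, 104, 112), (137, 153, 164)]
234 [(41, 55, 81), (54, 65, 88), (56, 68, 96), (58, 71, 99), (107, 131, 143), (137, 149, 161)]
236 [(68, 83, 103), (51, 65, 103), (50, 65, 101), (55, 65, 90), (144, 158, 168), (135, 148, 162)]
238 [(141, 155, 166), (99, 115, 129), (76, 91, 111), (139, 154, 165), (137, 152, 162), (135, 151, 162)]
```

The hanger is now tilted about 0.5 rad with the eye up (ring at scene about (348,232)), which is good for a 45° entry along the peg axis.

```bash
python3 -m pendant '[[[0.4,0,-0.2],0],[[0.42,0.01,-0.4],0],[[0,0,-0.4],0],[[0,0,-0.35],0],[[0,0,0],0],[[0,0,0],0]]'; python3 -m pendant '[[[0.1,-0.01,-0.1],0],[[0.1,-0.01,-0.1],0],[[0.1,-0.01,-0.1],0],[[0,0,0],0]]';  python3 -m pendant '[[[0.1,-0.01,-0.1],0],[[0.1,0,-0.1],0],[[0.07,0,-0.07],0],[[0,0,0],0]]'
```

```text
time: 14.92
tcp_pos: [0.5981, 0.1658, 0.2093]
tool_rot: [3.141, 0.001, -0.078]
wrist_force: [0.5, 0.6, -0.1]
width: 0.0215
finger_force: 12.0
time: 15.25
tcp_pos: [0.6113, 0.1646, 0.1966]
tool_rot: [3.141, 0.0, -0.079]
wrist_force: [-1.0, -0.7, -1.9]
width: 0.0216
finger_force: 12.0
time: 15.58
tcp_pos: [0.6218, 0.1644, 0.1855]
tool_rot: [3.141, 0.001, -0.078]
wrist_force: [0.1, -0.1, -1.7]
width: 0.0214
finger_force: 12.0
```

```bash
python3 -m pendant '[[[0,0.1,0],0],[[0,0.1,0],0],[[0,0,0],0]]' | grep -E "tcp|wri|wid"; python3 -m pendant '[[[0,-0.2,0],0],[[0,-0.2,0],0],[[0,0,0],0]]'| grep -E "tcp|wri|wid"; python3 -m pendant '[[[0,0.2,0],0],[[0,0,0],0],[[0,0,0],0]]'| grep -E "tcp|wri|wid"
```

```text
tcp_pos: [0.6208, 0.1729, 0.1861]
wrist_force: [-4.1, -3.8, -4.1]
width: 0.0216
tcp_pos: [0.6213, 0.1556, 0.1863]
wrist_force: [-3.2, 2.3, -3.5]
width: 0.0214
tcp_pos: [0.6218, 0.1654, 0.1868]
wrist_force: [-0.1, 1.1, -0.5]
width: 0.0212
```

Both sideways pushes are resisted, so the eye is on the peg. Letting go.

```bash
python3 -m pendant '[[[0,0,0],0],[[0,0,0],0],[[0,0,0],0],[[0,0,0],0],[[0,0,0],0],[[0,0,0],0],[[0,0,0],0],[[0,0,0],0]]' 0
python3 - <<'E'
from h import *
import cv2
a=arm.capture("scene");cv2.imwrite("pics/r1.png",a)
seat=np.array([.6779,.1605,.165])+.0085*np.array([-1,.078,1]);
print("seat",proj("scene",seat),"head",proj("scene",seat-[0,0,.101]),proj("scene",seat-[-.03,0,.09]))
h=cv2.cvtColor(a,cv2.COLOR_BGR2HSV);b=cv2.cvtColor(cv2.imread("pics/n1.png"),cv2.COLOR_BGR2HSV)
d=cv2.absdiff(a,cv2.imread("pics/n1.png")).sum(2)[266:340,320:380]>60
k,l,st,c=cv2.connectedComponentsWithStats(d.astype(np.uint8));print([(s[4],s[:4]+[320,266,0,0],c_+[320,266]) for s,c_ in zip(st[1:],c[1:]) if s[4]>5])
for r in range(266,320,3): print(r,[tuple(int(v) for v in a[r,x]) for x in (340,343,346,349,352)])
E
```

```text
time: 17.0
tcp_pos: [0.6216, 0.1646, 0.1864]
tool_rot: [-3.142, 0.0, -0.078]
wrist_force: [1.0, 0.3, -0.1]
width: 0.0469
finger_force: 0.0
seat [346.63481514 273.8580853 ] head [344.43935878 291.13068439] [345.40554043 299.31547397]
[(np.int32(184), array([325, 266,  27,  11]), array([337.00543478, 271.36413043])), (np.int32(7), array([321, 271,   5,   2]), array([322.85714286, 271.28571429])), (np.int32(115), array([324, 284,  26,  11]), array([339.55652174, 288.23478261]))]
266 [(42, 46, 52), (38, 43, 48), (45, 46, 50), (49, 48, 51), (41, 49, 56)]
269 [(145, 160, 174), (79, 85, 94), (63, 91, 104), (90, 91, 94), (137, 153, 166)]
272 [(87, 99, 104), (86, 94, 103), (55, 93, 110), (92, 97, 102), (136, 152, 162)]
275 [(86, 93, 101), (63, 115, 143), (88, 102, 116), (101, 103, 112), (91, 119, 132)]
278 [(103, 109, 120), (57, 111, 140), (61, 112, 139), (58, 108, 137), (60, 113, 141)]
281 [(140, 147, 163), (89, 201, 238), (91, 201, 235), (91, 200, 234), (87, 195, 235)]
284 [(77, 80, 91), (51, 90, 113), (55, 92, 114), (50, 90, 111), (53, 90, 109)]
287 [(143, 158, 165), (77, 84, 94), (75, 82,
[... 187 characters left out ...]
(142, 155, 171)]
296 [(83, 95, 100), (87, 97, 105), (89, 102, 106), (88, 97, 104), (84, 91, 98)]
299 [(91, 100, 107), (90, 96, 106), (88, 95, 105), (89, 100, 109), (89, 100, 107)]
302 [(88, 95, 103), (88, 95, 104), (90, 98, 104), (86, 93, 102), (92, 100, 109)]
305 [(142, 159, 172), (144, 158, 171), (141, 155, 170), (136, 150, 160), (131, 144, 158)]
308 [(138, 152, 167), (142, 156, 169), (137, 154, 166), (141, 158, 169), (140, 155, 168)]
311 [(141, 156, 168), (138, 154, 166), (137, 152, 165), (138, 154, 166), (136, 152, 164)]
314 [(135, 150, 162), (145, 164, 173), (147, 163, 175), (150, 165, 178), (146, 162, 175)]
317 [(93, 99, 106), (89, 97, 103), (88, 97, 104), (88, 96, 103), (85, 93, 101)]
```

The hanger hangs on the peg: brown head at scene (344,291), predicted there for the seat. Retreating and going to the lamp fin.

```bash
python3 -m pendant '[[[-0.3,0,0],0],[[-0.6,0,0],0],[[-0.6,0,0],0],[[-0.5,0,0.4],0],[[0,0,0.9],0],[[0,0,0.9],0],[[0,-0.2,0.9],0],[[0,-0.2,0.9],0],[[0,0,0.9],0],[[0,0,0.9],0]]'; python3 -m pendant '[[[0.4,-0.7,0],0],[[0.5,-0.85,0],0],[[0.5,-0.85,0],0],[[0.5,-0.85,0],0],[[0.5,-0.85,0],0],[[0.45,-0.8,0],0],[[0.3,-0.4,0],0],[[0,-0.1,0],0],[[0,0,0],0],[[0,0,0],0]]'
```

```text
time: 17.88
tcp_pos: [0.5412, 0.1481, 0.4206]
tool_rot: [3.142, -0.001, -0.079]
wrist_force: [0.5, 0.2, 0.6]
width: 0.0469
finger_force: 0.0
time: 18.72
tcp_pos: [0.6673, -0.0665, 0.4185]
tool_rot: [-3.141, 0.0, -0.078]
wrist_force: [-0.1, 0.1, 0.1]
width: 0.0467
finger_force: 0.0
```

```bash
python3 -m pendant '[[[0,0,-0.6],0],[[0,0,-0.7],0],[[0,0,-0.7],0],[[0,0,-0.4],0],[[0,0,-0.2],0],[[0,0,0],0]]'; python3 -m pendant '[[[0,0,0],0],[[0,0,0],0],[[0,0,0],0],[[0,0,0],0],[[0,0,0],0]]' -1 10
```

```text
time: 19.22
tcp_pos: [0.6668, -0.0663, 0.3135]
tool_rot: [-3.141, 0.002, -0.077]
wrist_force: [-0.7, -0.1, 1.1]
width: 0.047
finger_force: 0.0
time: 19.63
tcp_pos: [0.6678, -0.0673, 0.3152]
tool_rot: [-3.142, -0.001, -0.078]
wrist_force: [-0.5, 0.5, 4.4]
width: 0.02
finger_force: 10.0
```

```bash
python3 -m pendant '[[[0.02,0.3,0],0],[[0.04,0.5,0],0],[[0.05,0.6,0],0],[[0.05,0.6,0],0],[[0.05,0.6,0],0],[[0.05,0.6,0],0],[[0.05,0.6,0],0],[[0.05,0.6,0],0],[[0.05,0.6,0],0],[[0.03,0.4,0],0]]' ; python3 -m pendant '[[[0.01,0.2,0],0],[[0,0.1,0],0],[[0,0,0],0],[[0,0,0],0]]'
```

```text
time: 20.47
tcp_pos: [0.6847, 0.1514, 0.3151]
tool_rot: [-3.141, 0.0, -0.077]
wrist_force: [-6.4, -0.7, 7.7]
width: 0.0199
finger_force: 10.0
time: 20.8
tcp_pos: [0.6854, 0.1618, 0.3152]
tool_rot: [-3.141, -0.0, -0.077]
wrist_force: [-2.5, 1.6, 6.1]
width: 0.0201
finger_force: 10.0
```

```bash
python3 -m pendant '[[[0,0,0],0],[[0,0,0],0],[[0,0,0],0],[[0,0,0],0],[[0,0,0.4],0],[[0,0,0.8],0],[[0,0,0.9],0],[[0,0,0.6],0]]' 0; python3 -m pendant '[[[-0.6,-0.4,0],0],[[-0.8,-0.5,0],0],[[-0.8,-0.5,0],0],[[-0.8,-0.5,0],0],[[-0.8,-0.5,0],0],[[-0.8,-0.5,0],0],[[-0.6,-0.8,0],0],[[-0.2,-0.8,0],0],[[0,-0.8,0],0],[[0,0,0],0]]'
python3 - <<'E'
from h import *
import cv2
np.set_printoptions(precision=4,suppress=True)
a=arm.capture("top");s=arm.capture("scene");cv2.imwrite("pics/e1.png",a);cv2.imwrite("pics/e2.png",s)
c=np.array([.6781,.0602,0]);y=np.array([.0777,.997,0])
def blobs(n,im,lo,hi,z,box):
    x0,y0,x1,y1=box;h=cv2.cvtColor(im,cv2.COLOR_BGR2HSV);m=cv2.inRange(h,lo,hi)[y0:y1,x0:x1]
    k,l,st,ce=cv2.connectedComponentsWithStats(m)
    for q,cc in zip(st[1:],ce[1:]):
        if q[4]>8:
            p=cc+[x0,y0];X=onz(n,p,z);print(n,q[4],p,X,"stand y",(X-c)@y)
print("fin");blobs("top",a,(4,180,150),(15,255,255),.33,(256,85,420,140)); blobs("scene",s,(4,180,150),(15,255,255),.33,(225,215,395,280))
print("yellow");blobs("top",a,(18,150,60),(30,255,255),.18,(256,85,420,140)); blobs("scene",s,(18,150,60),(30,255,255),.17,(225,240,395,300))
print("head scene");blobs("scene",s,(0,70,60),(14,255,255),.07,(325,284,370,310))
E
```

```text
time: 21.47
tcp_pos: [0.6856, 0.1605, 0.4256]
tool_rot: [-3.141, -0.002, -0.079]
wrist_force: [0.1, -0.1, 0.9]
width: 0.0466
finger_force: 0.0
time: 22.3
tcp_pos: [0.4687, -0.0573, 0.4227]
tool_rot: [3.14, -0.001, -0.086]
wrist_force: [-0.2, -1.3, -0.3]
width: 0.047
finger_force: 0.0
fin
yellow
top 10 [300.1 117.2] [0.6816 0.1505 0.18  ] stand y 0.09027339577062271
scene 12 [343.0833 277.5   ] [0.678  0.1514 0.17  ] stand y 0.09091372946123014
scene 11 [350.6364 280.9091] [0.6884 0.1705 0.17  ] stand y 0.11078069827745887
head scene
scene 40 [344.45 291.3 ] [0.6687 0.1614 0.07  ] stand y 0.10015083439064554
```

Run:
```python
from h import *
import cv2
c=np.array([.6781,.0602,0]);y=np.array([.0777,.997,0])
for n,f,box in(("top","e1",(260,85,420,135)),("scene","e2",(225,215,395,275))):
    x0,y0,x1,y1=box;h=cv2.cvtColor(cv2.imread(f"pics/{f}.png"),cv2.COLOR_BGR2HSV)
    m=cv2.inRange(h,(3,150,90),(18,255,255))[y0:y1,x0:x1];k,l,st,ce=cv2.connectedComponentsWithStats(m)
    for q,cc in zip(st[1:],ce[1:]):
        if q[4]>8: X=onz(n,cc+[x0,y0],.32);print(n,q,cc+[x0,y0],X,(X-c)@y)
    h0=cv2.cvtColor(cv2.imread(f"pics/{f}.png"),cv2.COLOR_BGR2HSV)
s=arm.state();print(s["time"],s["finger_force"],s["wrist_force"])
```

```text
top [  0   0 160   9 894] [352.32550336  89.17002237] [0.7209993  0.00687143 0.32      ] -0.049835311255450015
top [29 14  8 10 72] [292.68055556 103.58333333] [0.68593839 0.1607243  0.32      ] 0.10083176973166925
scene [122  28  10  17 121] [351.63636364 250.81818182] [0.68897074 0.16236703 0.32      ] 0.10270518211750387
22.4 0.0 [0.69486445 1.42113301 0.27925936]
```

The lamp fin is at stand y +101 to +103 mm and the peg at +100, and the hanger is hanging at the seat. Handing in.

```bash
python3 -c "
from station import arm
print(arm.finish_job())"
```

```text
the job is handed in; nothing more can be done
None
```

I handed the job in at about 22 s: by my last camera measurements the hanger hangs by its eye at the yellow peg's seat, and the lamp is centred on the peg to within about 3 mm; the judge's verdict was not shown.

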